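Draw one board from the hand dispenser and hold it out

TASK

Lay the loose steel weight plate in the magazine of the board dispenser, on top of the stack, and press it down firmly so that it lies flat and level and the boards are bedded. Then let go of it, pull the spring-return slide out by its black handle until the slide's black pointer stands at the red index on the scale, and stop there: one board comes out with it under the gate. Finish while holding the handle at that mark (do not let go, the spring would take the slide back in) so that I can take the board; leave the red index as it is set and the date stamp and tape roll where they are.

Things in the scene. Friction and masses are not known exactly. Their poses are not given: they have to be found in the camera images.
- board_dispenser: Fixed hand dispenser: blue base 310 x 150 mm, 34 mm high, x -165 to +145 mm; two slide rails; open magazine of four bright steel corner angles with front gate and back plate. Origin on the worktop under the magazine's middle, z up. The slide pulls out along -x, towards the robot; y is to the left. A dark spring tube, 52 mm high, lies along its left side. The slide's top is 48 mm above the worktop.
- magazine (a point): Middle of the top of the stack of 5 boards as it starts, 78 mm above the worktop; axes as the dispenser's. The magazine is 85 mm (x) by 106 mm (y) clear inside; its angles stand 107 mm above the worktop, their flared mouths (6 mm wider each side) 119 mm; gate and back plate reach 88 mm. The gate's lower edge is 56.5 mm high: only the bottom board passes.
- weight_plate: Loose dark steel plate 78 (x) x 98 (y) x 8 mm, about 0.4 kg, with a bright round-bar loop handle on top along y. Origin: centre of its underside, z up. It fits the magazine with its x along the dispenser's x (either way round), 3.5 to 4 mm to spare each side, underside then 78 mm above the worktop. Starts flat on the worktop to the right of the dispenser.
- weight_grip (a point): Centre of the weight plate's handle bar, 35 mm above the underside of the plate, axes as the plate's. Bar 10 mm thick along y, 44 mm clear straight length between bends.
- board_1: Bottom board of the stack, stiff brown card 80 (x) x 100 (y) x 6 mm, 30 g, loose; origin at the centre of its underside. It lies on the slide in front of a 5 mm step, which pushes it out under the gate when the slide is pulled. It starts under the middle of the magazine, 48 mm above the worktop.
- board_2: Second board from the bottom of the stack, same kind and origin as board_1; the gate holds it back in the magazine.
- board_3: Third board from the bottom of the stack, same kind and origin as board_1; the gate holds it back in the magazine.
- board_4: Fourth board from the bottom of the stack, same kind and origin as board_1; the gate holds it back in the magazine.
- board_5: Fifth and top board from the bottom of the stack, same kind and origin as board_1; the gate holds it back in the magazine.
- feed_slide: The dispenser's spring-return slide with its handle; aluminium, 78 mm wide. Origin coincides with the dispenser's when home and moves along the dispenser's -x as it is pulled, at most 85 mm to the end stop; no detent. The return spring pulls it home with 5.5 N when home, rising to 9.5 N at 80 mm; with friction of the weighted stack the pull takes up to about 14 N.
- pull_handle (a point): Middle of the slide's handle: black grip 15 mm thick, 52 mm long, level, along y, on two posts 68 mm apart at the slide's front end. 84 mm above the worktop and, slide home, 120 mm in front (-x) of the dispenser's origin; axes as the dispenser's. Slide top below it 48 mm high; the magazine is 72 mm behind it.
- red_index (a joint): Setting of the red index on the scale, in m: how far the slide must be pulled out from home to bring the pointer to it. 0.045 to 0.07, differs from run to run. Stiff to move.
- pointer (a point): Tip of the black pointer on the right-hand side of the slide; it moves with the slide along the white scale (ticks 5 mm apart).
- index (a point): Point of the red index beside the scale, at the pointer's height: the slide is at the mark when the pointer has the same x in the dispenser's frame.
- date_stamp: Bystander: red and black self-inking stamp, 36 x 50 x 87 mm, standing on the worktop; origin under its centre.
- tape_roll: Bystander: roll of brown packing tape lying flat, 101 mm across, 48 mm high; origin under its centre. It starts near the weight plate, nearer or farther than it.

How it is judged:
On the way, in this order (a step that is already met when the one before it is completed fails the run):
1. the weight plate lies level on the stack in the magazine and is pressed down (at least 7 N on the top board, its own weight included), the slide still home (z of weight_plate in the frame of board_dispenser between 0.074 and 0.082 m and x of weight_plate in the frame of board_dispenser between -0.007 and 0.007 m and y of weight_plate in the frame of board_dispenser between -0.007 and 0.007 m and angle between weight_plate's own z axis and vertical below 0.06 rad and contact force between weight_plate and board_5 above 7 N and distance of pull_handle from where it was at the start of the episode below 0.01 m), for 0.2 s.
2. the weight plate is let go, and the slide, held by its handle, stands at the mark (x of pointer in the frame of index between -0.005 and 0.005 m and contact force between the fingers and feed_slide above 3 N and contact force between the fingers and weight_plate below 0.2 N), for 0.4 s.
At the end, for the whole second after the job is handed in: Slide held still by its handle (over 3 N), pointer within 5 mm of the red index; bottom board drawn out (middle 34+ mm forward), flat; other four boards in the magazine (8 mm); weight plate let go, centred (7 mm), level (0.06 rad) on them. Bystanders moved under 25 mm, index under 4 (all of step 2 and linear speed of feed_slide below 0.01 m/s and x of board_1 in the frame of board_dispenser below -0.034 m and z of board_1 in the frame of board_dispenser between 0.044 and 0.053 m and angle between board_1's own z axis and vertical below 0.08 rad and x of board_2 in the frame of board_dispenser between -0.008 and 0.008 m and x of board_3 in the frame of board_dispenser between -0.008 and 0.008 m and x of board_4 in the frame of board_dispenser between -0.008 and 0.008 m and x of board_5 in the frame of board_dispenser between -0.008 and 0.008 m and z of weight_plate in the frame of board_dispenser between 0.074 and 0.082 m and x of weight_plate in the frame of board_dispenser between -0.007 and 0.007 m and y of weight_plate in the frame of board_dispenser between -0.007 and 0.007 m and angle between weight_plate's own z axis and vertical below 0.06 rad and contact force between the arm and weight_plate below 0.2 N and linear speed of board_1 below 0.02 m/s); the arm keeps its last pose, push and grip.
It fails at once if the date stamp is moved by more than 25 mm (distance of date_stamp from where it was at the start of the episode above 0.025 m).
It fails at once if the tape roll is moved by more than 25 mm (distance of tape_roll from where it was at the start of the episode above 0.025 m).
It fails at once if the red index is shifted by more than 4 mm (distance of index from where it was at the start of the episode above 0.004 m).
It also fails if it takes over 51 s, if anything falls off the work surface, if the arm or the gripper's body presses on something with over 40 N, if the wrist force passes 120 N, or if a joint passes its speed limit or range.

ROBOT

A 6-joint arm with a two-finger parallel gripper is mounted at the origin on a cart in front of the work surface, level with it; the furniture and walls round the work are solid. World frame = base frame: x ahead of the robot, y to its left, z up, the work surface at z = 0. Lengths are in m, angles in rad, forces in N, time in s.
With the tool pointing down it reaches from about 0.35 to 0.925 m from the base axis. Payload 6.4 kg.
Tool frame: the origin (TCP) lies midway between the tips of the shut fingers; the grasp point (between the pads) lies 19 mm behind it; z points along the fingers, y is the line along which they close (so a half turn about z gives the same grasp; the last joint's range is limited). The gripper opens to 94 mm and grips with 3 to 60 N. Pads are 16 mm wide; open, the fingers measure 119 mm over their backs; the gripper's body (75 mm by 177 mm) begins 78 mm behind the grasp point.
Start: joints at [-1.3, 0.245, 1.558, -0, 1.339, -0.174], TCP at [0.28, -0.587, 0.205] pointing down, gripper open.
Joint ranges: [-3.13, 3.13], [-1.02, 2.26], [0.13, 2.54], [-0.95, 4.09], [0.21, 2.88], [-2.74, 2.74]. Speed limits (rad/s): [2.57, 2.57, 3.14, 3.14, 3.14, 3.14].

INTERFACE

Orientations are given as a unit quaternion [w, x, y, z].
In Python, from plant import bot gives the robot as it stands.
- The arm moves only by the tool hand_motion, called in YAML: its name, and indented under it one key for each argument. Schema: {"type":"object","properties":{"plan":{"type":"string"},"grip_n":{"type":"number"},"only":{"type":"string"},"quiet":{"type":"boolean"},"lines":{"type":"string"}},"required":["plan"],"additionalProperties":false}. plan is a string of 1 to 5 rows, one to a line, with the numbers parted by spaces; each row has 7 numbers: dx, dy, dz in normalised numbers (1 is 0.6 m), then a rotation vector rx, ry, rz in a scale on which 1.0 is 2 pi rad, then the finger opening in m; each row shifts and turns the commanded pose from where the row before left it, along the tool's axes as they then stand; what a row does not reach is not made up. A row lasts 1/12 s, in which the tool goes at most 0.0417 m and 0.125 rad, less where a joint would pass 70% of its speed; a pose out of reach is approached as far as the arm can. The fingers move at their own pace and stop on an object; grip_n is the grip in N (left out, the last holds). Time passes only in rows, so rows that do not move let the fingers close. The tool returns the time, the measured TCP pose, the force, the opening and the grip force at its end. only (a regular expression) keeps the lines of the reply that match it, lines (a string "A,B") keeps lines A to B, and quiet returns only ok. Shift and turn numbers lie between -1 and 1, and a call with a number outside is refused. Input that does not fit is refused with a message, and nothing moves.
- bot.get_obs(): the state, without advancing time (a new reading comes with each control period).
- bot.snapshot(name): name is "scene" or "top" or "wrist"; returns the picture (420x560x3 uint8, red, green, blue); there is no depth.
- bot.camera_info(name): a dict with "K" (3x3 intrinsics, pixels), "rvec" (rotation vector, rad) and "tvec" (3), from world to camera coordinates, as OpenCV has them. Camera axes: x right, y down, z forward; pixel columns grow to the right and rows downward; lengths in m; the calibration is good to about 2 mm. A picture is of the moment at which its call begins: read the wrist's pose just before it. camera_info takes no time and is no camera call; for the wrist camera it gives the pose at the moment of the call.
- bot.hand_in(): hands the job in; it is judged then, once.
The state is a dict: "t": time; "joint_positions": joint angles; "dq": joint speeds; "tau": joint torques, N m; "eef_pos": TCP position; "eef_rot": TCP orientation; "force": force on the tool from outside, world axes, zero at the start; "wrist_torque": the same for the moment, N m; "grip_width": finger opening in m; "grasp_force": force on a finger pad.
Only numpy, scipy, OpenCV 4.12 (cv2) and the standard library are available. Lean on these libraries where they do the work, as an engineer would, in place of code of your own. Each camera call takes 0.05 s, during which the arm holds its last target. There are 200 camera calls.

## Working session

There is one attempt and no reset: what is moved stays moved. The work goes in short steps, Python scripts to look and compute and a tool call to move; the robot and the scene stay as the last step left them, time stands still between calls to the robot, and variables do not carry over. Pictures are saved under pics/ and viewed, at most 10 in all, crops included, and the job is handed in when it is done.

```bash
ls; mkdir -p pics
```

Run:
```python
from plant import bot
import cv2,numpy as np
o=bot.get_obs();print({k:np.round(v,3) for k,v in o.items()})
for n in("top","scene"):
    im=bot.snapshot(n);cv2.imwrite(f"pics/{n}0.png",im[...,::-1])
    c=bot.camera_info(n);print(n,np.round(c["K"],1).tolist(),np.round(c["rvec"],3),np.round(c["tvec"],3))
```

```text
pics
plant.py
{'t': np.float64(0.0), 'joint_positions': array([-1.3  ,  0.246,  1.559,  0.   ,  1.339, -0.174]), 'dq': array([ 0.001, -0.002,  0.001, -0.001,  0.   , -0.001]), 'tau': array([ 1.0000e-03, -4.1584e+01, -3.1460e+01,  6.9000e-02,  3.3000e-02,
       -0.0000e+00]), 'eef_pos': array([ 0.28 , -0.586,  0.204]), 'eef_rot': array([-0.001,  0.975,  0.221, -0.   ]), 'force': array([ 0.105, -0.783,  1.115]), 'wrist_torque': array([0.002, 0.039, 0.042]), 'grasp_force': np.float64(0.0), 'grip_width': np.float64(0.094)}
top [[535.5, 0.0, 282.8], [0.0, 535.5, 219.9], [0.0, 0.0, 1.0]] [ 2.209 -2.148  0.103] [0.012 0.562 1.443]
scene [[385.5, 0.0, 275.7], [0.0, 385.5, 217.3], [0.0, 0.0, 1.0]] [ 0.734 -2.642  1.03 ] [0.501 0.234 0.955]
```

View pics/top0.png

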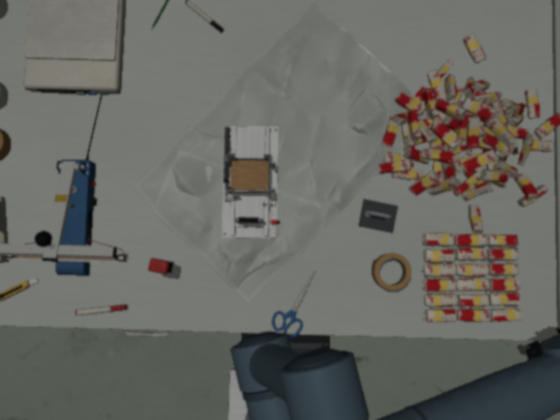

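View pics/scene0.png

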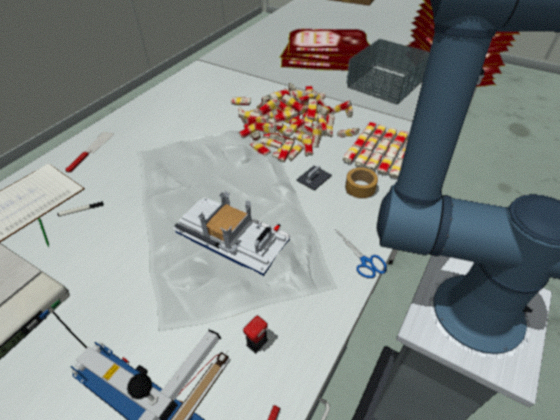

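The top view shows the dispenser at about (250,182) with the brown stack at (250,176), the handle at (249,220) and the red index at (275,222). The plate is at (378,215), the tape roll at (391,272) and the stamp at (162,267).

Create h.py:
```python
import cv2,numpy as np
from scipy.spatial.transform import Rotation as R
from plant import bot
def ray(c,uv,z):
    """pixels -> world points on plane z"""
    uv=np.asarray(uv,float).reshape(-1,2)
    d=np.c_[uv,np.ones(len(uv))]@np.linalg.inv(c["K"]).T
    M,_=cv2.Rodrigues(np.asarray(c["rvec"],float)); o=-M.T@np.ravel(c["tvec"]); d=d@M
    return (o+d*((z-o[2])/d[:,2])[:,None])
def blob(mask,box):
    u0,v0,u1,v1=box; m=np.zeros(mask.shape,np.uint8); m[v0:v1,u0:u1]=mask[v0:v1,u0:u1]
    cs=cv2.findContours(m,cv2.RETR_EXTERNAL,cv2.CHAIN_APPROX_NONE)[0]
    return max(cs,key=cv2.contourArea)
def pose():
    o=bot.get_obs();q=o["eef_rot"];return o["eef_pos"],R.from_quat([q[1],q[2],q[3],q[0]]),o
def to(p,yaw):
    """tool-frame shift and turn to reach world p, tool down with closing axis (y) at yaw"""
    x,r,o=pose()
    best=None
    for k in(0,np.pi):
        y=np.array([np.cos(yaw+k),np.sin(yaw+k),0]);zz=np.array([0,0,-1.])
        t=R.from_matrix(np.c_[np.cross(y,zz),y,zz]); rv=(r.inv()*t).as_rotvec()
        if best is None or np.linalg.norm(rv)<np.linalg.norm(best): best=rv
    print("shift",np.round(r.inv().apply(np.array(p)-x),4),"turn",np.round(best,4),"q6",round(o["joint_positions"][5],2),"t",round(float(o["t"]),2))
```

Run:
```python
from h import *
im=cv2.imread("pics/top0.png");c=bot.camera_info("top")
hsv=cv2.cvtColor(im,cv2.COLOR_BGR2HSV)
def rect(m,box,z):
    k=blob(m,box); P=ray(c,k.reshape(-1,2),z)[:,:2]; r=cv2.minAreaRect((P*1000).astype(np.float32)); print(np.round(r[0],1),np.round(r[1],1),round(r[2],1))
brown=((hsv[...,1]>80)&(hsv[...,0]<25)).astype(np.uint8)*255
rect(brown,(220,140,285,210),.078)
rect((hsv[...,2]<90).astype(np.uint8)*255,(350,190,405,240),.008)
rect(brown,(365,245,415,300),.048)
red=((hsv[...,1]>120)&((hsv[...,0]<8)|(hsv[...,0]>170))).astype(np.uint8)*255
rect(red,(265,210,285,232),.05)
rect(red,(140,250,180,285),.08)
rect((hsv[...,2]<70).astype(np.uint8)*255,(230,212,268,228),.09)
```

```text
[676.  119.6] [78.1 98.6] 1.7
[ 583.2 -235.8] [99.3 78. ] 80.2
[ 429.6 -267.5] [93.3 99.5] 1.6
[553.3  51. ] [ 5.4 16.2] 1.6
[427.3 346.3] [53.4 31.4] 77.7
[550.8 113.3] [15.8 68. ] 1.6
```

```bash
python3 -c "
from h import *
x,r,o=pose();print(r.as_matrix().round(3))
to((.583,-.236,.17),np.radians(-9.8))"
```

```text
[[ 0.903  0.43  -0.   ]
 [ 0.43  -0.903  0.002]
 [ 0.    -0.002 -1.   ]]
shift [ 0.4246 -0.1855  0.0349] turn [-0.0014 -0.0011 -0.9549] q6 -0.17 t 0.1
```

Careful with the scale: shifts go in shares of 0.6 m and turns go in shares of 2 pi rad. That gives: 0.035 m is 0.0583, -0.0155 m is -0.0258.

hand_motion:
  plan: "0.0583 -0.0258 0 0 0 0 0.05\n0.0583 -0.0258 0 0 0 0 0.05\n0.0583 -0.0258 0 0 0 0 0.05\n0.0583 -0.0258 0 0 0 0 0.05\n0.0583 -0.0258 0 0 0 0 0.05"

```text
t: 0.52
eef_pos: [0.405, -0.4398, 0.205]
eef_rot: [-0.0, 0.975, 0.22, -0.0]
force: [0.7, 0.3, -0.6]
grip_width: 0.0644
grasp_force: 0.0
```

hand_motion:
  plan: "0.0583 -0.0258 0 0 0 0 0.05\n0.0583 -0.0258 0 0 0 0 0.05\n0.0583 -0.0258 0 0 0 0 0.05\n0.0583 -0.0258 0 0 0 0 0.05\n0.0583 -0.0258 0 0 0 0 0.05"

```text
t: 0.93
eef_pos: [0.5297, -0.2944, 0.205]
eef_rot: [-0.0, 0.975, 0.221, -0.0]
force: [0.8, -1.0, -0.6]
grip_width: 0.05
grasp_force: 0.0
```

hand_motion:
  plan: "0.0583 -0.0258 0 0 0 0 0.05\n0.0583 -0.0258 0 0 0 0 0.05\n0 0 0 0 0 -0.0191 0.05\n0 0 0 0 0 -0.0191 0.05\n0 0 0 0 0 -0.0191 0.05"

```text
t: 1.35
eef_pos: [0.579, -0.237, 0.2047]
eef_rot: [-0.0, 0.919, 0.395, -0.0]
force: [0.0, -0.4, -0.2]
grip_width: 0.0501
grasp_force: 0.0
```

hand_motion:
  plan: "0 0 0 0 0 -0.0191 0.05\n0 0 0 0 0 -0.0191 0.05\n0 0 0 0 0 -0.0191 0.05\n0 0 0 0 0 -0.0191 0.05\n0 0 0 0 0 -0.0183 0.05"

```text
t: 1.77
eef_pos: [0.5785, -0.2379, 0.2048]
eef_rot: [-0.001, 0.763, 0.646, -0.0]
force: [-1.3, 0.8, -0.0]
grip_width: 0.0499
grasp_force: 0.0
```

hand_motion:
  plan: "0 0 0 0 0 0 0.05\n0 0 0 0 0 0 0.05\n0 0 0 0 0 0 0.05"

```text
t: 2.02
eef_pos: [0.5787, -0.2381, 0.2052]
eef_rot: [-0.0, 0.766, 0.643, -0.0]
force: [-0.2, -1.1, -0.0]
grip_width: 0.0499
grasp_force: 0.0
```

Run:
```python
from h import *
to((.583,-.236,.17),np.radians(-9.8))
c=bot.camera_info("wrist");im=bot.snapshot("wrist")[...,::-1];cv2.imwrite("pics/w1.png",im)
import pickle;pickle.dump(c,open("w1.pkl","wb"));print(np.round(pose()[0],4))
```

```text
shift [0.0028 0.0039 0.0352] turn [-0.0004 -0.0002 -0.0024] q6 -0.4 t 2.02
[ 0.5787 -0.2381  0.2053]
```

View pics/w1.png

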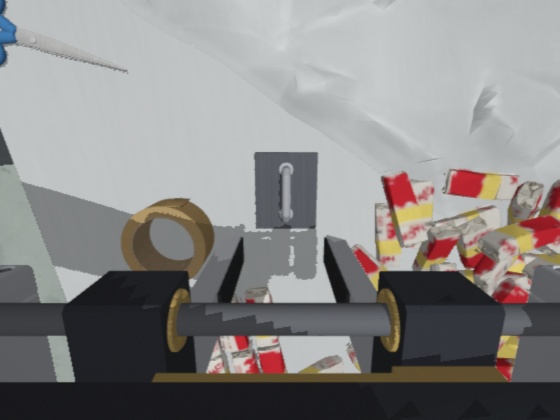

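The wrist view shows the plate squared up at columns 255–317, rows 152–228, with its bar at column 286. The tape roll, at (168,238), is clear to the left.

Run:
```python
from h import *
import pickle;c=pickle.load(open("w1.pkl","rb"))
im=cv2.imread("pics/w1.png");hsv=cv2.cvtColor(im,cv2.COLOR_BGR2HSV)
m=((hsv[...,2]<115)).astype(np.uint8)*255; m[:,:]=cv2.morphologyEx(m,cv2.MORPH_CLOSE,np.ones((15,15)))
k=blob(m,(240,140,330,232));print(cv2.boundingRect(k))
P=ray(c,k.reshape(-1,2),.008)[:,:2];r=cv2.minAreaRect((P*1000).astype(np.float32));print(r)
g=((hsv[...,2]>130)&(hsv[...,1]<60)).astype(np.uint8)*255
k=blob(g,(268,158,304,226));print(cv2.minAreaRect(k))
r2=cv2.minAreaRect((ray(c,k.reshape(-1,2),.037)[:,:2]*1000).astype(np.float32));print(r2)
to((r[0][0]/1e3,r[0][1]/1e3,.016),np.radians(-9.8))
```

```text
(254, 152, 63, 77)
((581.4461059570312, -236.96307373046875), (97.23755645751953, 76.4753646850586), 80.3306884765625)
((286.0, 191.5), (14.0, 59.0), 0.0)
((582.5275268554688, -233.0911407470703), (69.54200744628906, 15.984167098999023), 79.84710693359375)
shift [0.0015 0.0026 0.1893] turn [-0.0003 -0.0001 -0.0018] q6 -0.4 t 2.07
```

In the tool's units: 0.035 m is 0.0583, 0.003 m is 0.005.

hand_motion:
  plan: "0.0033 0.005 0.0583 0 0 0 0.05\n0 0 0.0583 0 0 0 0.05\n0 0 0.0583 0 0 0 0.05\n0 0 0.0583 0 0 0 0.05\n0 0 0.0417 0 0 0 0.05"
  grip_n: 40

```text
t: 2.48
eef_pos: [0.5806, -0.2357, 0.0371]
eef_rot: [-0.002, 0.765, 0.644, -0.001]
force: [-0.2, -1.1, -0.3]
grip_width: 0.0503
grasp_force: 0.0
```

hand_motion:
  plan: "0 0 0.0233 0 0 0 0.05\n0 0 0.0167 0 0 0 0.05\n0 0 0 0 0 0 0.05\n0 0 0 0 0 0 0\n0 0 0 0 0 0 0"

```text
t: 2.9
eef_pos: [0.5836, -0.2376, 0.0186]
eef_rot: [0.002, 0.765, 0.644, 0.001]
force: [0.5, -0.4, 0.1]
grip_width: 0.04
grasp_force: 0.0
```

hand_motion:
  plan: "0 0 0 0 0 0 0\n0 0 0 0 0 0 0\n0 0 0 0 0 0 0"

```text
t: 3.15
eef_pos: [0.5827, -0.237, 0.0176]
eef_rot: [0.001, 0.765, 0.644, 0.0]
force: [-0.5, 0.7, -0.2]
grip_width: 0.02
grasp_force: 0.0
```

```bash
python3 -c "
from h import *
to((.583,-.236,.016),np.radians(-9.8))"
```

```text
shift [0.0011 0.0001 0.0016] turn [ 0.0017  0.0007 -0.    ] q6 -0.4 t 3.15
```

hand_motion:
  plan: "0 0 0 0 0 0 0\n0 0 0 0 0 0 0\n0 0 0 0 0 0 0\n0 0 0 0 0 0 0"

```text
t: 3.48
eef_pos: [0.5822, -0.2368, 0.0169]
eef_rot: [0.0, 0.765, 0.644, -0.0]
force: [-2.6, 1.0, 2.9]
grip_width: 0.0087
grasp_force: 40.0
```

hand_motion:
  plan: "0 0 -0.0333 0 0 0 0\n0 0 -0.0667 0 0 0 0\n0 0 -0.0667 0 0 0 0\n0 0 -0.0667 0 0 0 0\n0 0 -0.0667 0 0 0 0"

```text
t: 3.9
eef_pos: [0.5811, -0.236, 0.1966]
eef_rot: [-0.001, 0.765, 0.644, -0.0]
force: [0.3, -1.1, -2.8]
grip_width: 0.0085
grasp_force: 40.0
```

```bash
python3 -c "
from h import *
to((.60,.117,.22),np.radians(2))"
```

```text
shift [ 0.3511 -0.0415 -0.0229] turn [-0.0023 -0.0013 -0.2059] q6 -0.4 t 3.9
```

In the tool's units: 0.035 m is 0.0583, 0.03 m is 0.05, -0.05 rad is -0.008.

hand_motion:
  plan: "0.0583 -0.0033 -0.0167 0 0 -0.008 0\n0.0583 0 -0.0167 0 0 -0.008 0\n0.0583 0 -0.0167 0 0 -0.008 0\n0.0583 0 0 0 0 -0.008 0\n0.05 0 0 0 0 0 0"

```text
t: 4.32
eef_pos: [0.5923, -0.065, 0.226]
eef_rot: [-0.0, 0.696, 0.718, 0.0]
force: [0.0, -0.1, -4.0]
grip_width: 0.0089
grasp_force: 40.0
```

hand_motion:
  plan: "0.0333 0 0 0 0 0 0\n0 0 0 0 0 0 0\n0 0 0 0 0 0 0\n0 0 0 0 0 0 0\n0 0 0 0 0 0 0"

```text
t: 4.73
eef_pos: [0.5919, -0.0482, 0.2258]
eef_rot: [-0.0, 0.697, 0.717, -0.0]
force: [-0.1, -0.1, -3.6]
grip_width: 0.0087
grasp_force: 40.0
```

Run:
```python
from h import *
to((.676,.12,.22),np.radians(2))
c=bot.camera_info("wrist");im=bot.snapshot("wrist")[...,::-1];cv2.imwrite("pics/w2.png",im)
import pickle;pickle.dump(c,open("w2.pkl","wb"));print(np.round(pose()[0],4))
```

```text
shift [0.1658 0.0888 0.0057] turn [-0.001  -0.0001 -0.0071] q6 -0.3 t 4.73
[ 0.592  -0.0483  0.226 ]
```

View pics/w2.png

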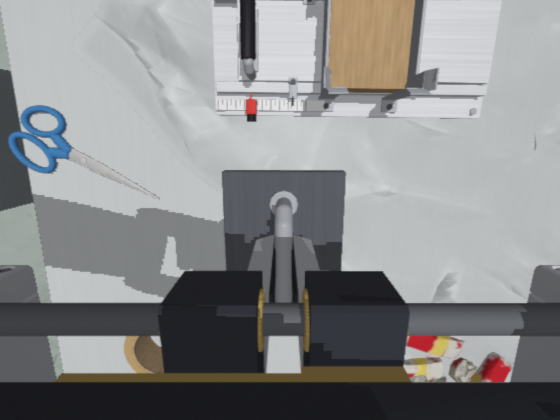

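Run:
```python
import cv2
im=cv2.imread("pics/w2.png")[0:130,205:505]
cv2.imwrite("pics/w2c.png",cv2.resize(im,None,fx=2.66,fy=2.66,interpolation=cv2.INTER_CUBIC))
```

```text
(no output)
```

View pics/w2c.png

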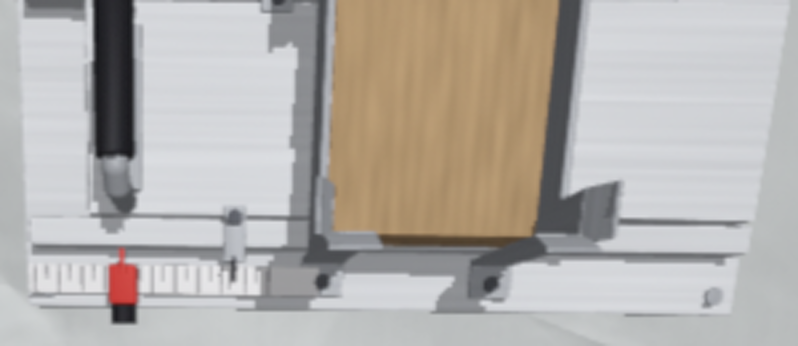

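The crop shows the index tip at about (251,94) and the black pointer tip at about (292.6,105). The board's near corners are at about (330,88) and (406,88), and the base's near edge runs from (215.5,115) to (481,117.5).

Run:
```python
from h import *
import pickle;c=pickle.load(open("w2.pkl","rb"))
f=lambda a:np.array(a)/2.66+[205,0]
def pr(n,a,z): P=ray(c,f(a),z)[:,:2]*1000;print(n,P.round(1).tolist());return P
P=pr("base",[(28,305),(735,313)],.034);d=P[1]-P[0];print(np.linalg.norm(d),np.degrees(np.arctan2(d[1],d[0])))
P=pr("rail line",[(32,246),(745,254)],.045);d=P[1]-P[0];print(np.linalg.norm(d),np.degrees(np.arctan2(d[1],d[0])))
P=pr("board",[(332,231),(536,235),(333,2),(558,2)],.078)
P=pr("handle end",[(95,5),(133,5),(95,150),(133,150)],.084)
for z in(.036,.044,.05): P=pr("ptr/idx",[(233,280),(122,250),(122,275)],z);print(P[0]-P[1])
```

```text
base [[510.0, 42.8], [821.0, 47.9]]
310.9958043032252 0.9401241839566638
rail line [[514.7, 65.9], [814.0, 70.9]]
299.32017147561885 0.9514982724920044
board [[635.5, 70.2], [712.9, 70.9], [630.9, 146.6], [711.1, 148.7]]
handle end [[546.9, 141.1], [560.2, 141.4], [546.6, 94.6], [560.5, 94.9]]
ptr/idx [[599.7, 55.5], [551.5, 66.4], [551.5, 56.2]]
[ 48.16613582 -10.9421424 ]
ptr/idx [[599.4, 54.8], [552.3, 65.5], [552.3, 55.5]]
[ 47.12172689 -10.70487879]
ptr/idx [[599.3, 54.2], [553.0, 64.7], [553.0, 54.9]]
[ 46.33842019 -10.52693108]
```

Run:
```python
from h import *
import pickle;c=pickle.load(open("w2.pkl","rb"))
im=cv2.imread("pics/w2.png");g=cv2.cvtColor(im,cv2.COLOR_BGR2GRAY).astype(float)
for r in(180,200,220):
    d=np.abs(np.diff(cv2.GaussianBlur(g,(3,3),0)[r])); l=210+d[210:235].argmax()+.5; q=332+d[332:358].argmax()+.5; print(r,l,q,ray(c,[(l,r),(q,r)],.217)[:,:2].round(4).tolist())
for u in(235,255,320,335):
    d=np.abs(np.diff(g[:,u])); l=155+d[155:185].argmax()+.5; print(u,l,ray(c,[(u,l)],.217)[:,:2].round(4).tolist())
x,r,o=pose();print(x,r.as_matrix()[:,1])
to((.674,.1205,.17),np.radians(1.2))
```

```text
180 221.5 344.5 [[0.5522, -0.0067], [0.6288, -0.0046]]
200 222.5 343.5 [[0.5526, -0.0194], [0.6291, -0.0173]]
220 222.5 342.5 [[0.5523, -0.0325], [0.6295, -0.0304]]
235 169.5 [[0.5607, 0.0001]]
255 169.5 [[0.5731, 0.0004]]
320 169.5 [[0.6132, 0.0015]]
335 169.5 [[0.6224, 0.0018]]
[ 0.5919502  -0.04825883  0.22601431] [ 9.99620989e-01  2.75227224e-02 -6.14609670e-04]
shift [0.1664 0.0867 0.056 ] turn [-0.0006 -0.      0.0066] q6 -0.3 t 4.78
```

In the tool's units: 0.034 m is 0.0567, 0.033 m is 0.055, 0.008 rad is 0.0013.

hand_motion:
  plan: "0.055 0.029 0 0 0 0.0013 0\n0.055 0.029 0 0 0 0 0\n0.055 0.029 0 0 0 0 0\n0.055 0.029 0 0 0 0 0\n0.0567 0.029 0 0 0 0 0"

```text
t: 5.2
eef_pos: [0.6762, 0.121, 0.2262]
eef_rot: [0.0, 0.7, 0.714, -0.0]
force: [0.7, -1.2, -2.7]
grip_width: 0.0086
grasp_force: 40.0
```

hand_motion:
  plan: "0 0 0.05 0 0 0 0\n0 0 0.05 0 0 0 0\n0 0 0 0 0 0 0\n0 0 0 0 0 0 0\n0 0 0 0 0 0 0"

```text
t: 5.62
eef_pos: [0.6762, 0.1198, 0.1679]
eef_rot: [0.001, 0.7, 0.714, 0.001]
force: [-0.2, -0.3, -4.3]
grip_width: 0.0084
grasp_force: 40.0
```

Run:
```python
from h import *
to((.6742,.1205,.0956),np.radians(1.0))
c=bot.camera_info("wrist");im=bot.snapshot("wrist")[...,::-1];cv2.imwrite("pics/w3.png",im)
import pickle;pickle.dump(c,open("w3.pkl","wb"));print(np.round(pose()[0],4))
```

```text
shift [ 0.0007 -0.0021  0.0723] turn [ 0.0018 -0.      0.0022] q6 -0.01 t 5.62
[0.6768 0.1199 0.1691]
```

View pics/w3.png

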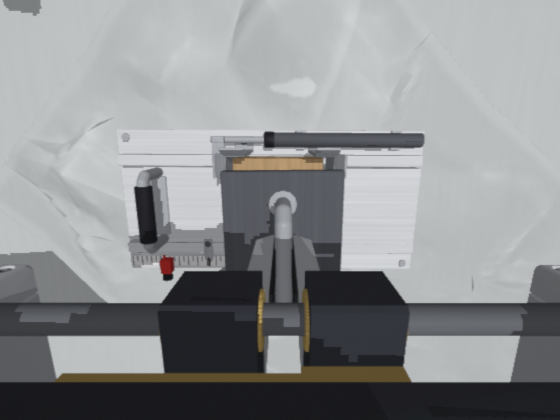

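The plate hangs over the magazine with the board's far strip visible at columns 232–323, rows 157–170. The far base corners are near (118,130) and (424,130).

Run:
```python
from h import *
import pickle;c=pickle.load(open("w3.pkl","rb"))
im=cv2.imread("pics/w3.png");hsv=cv2.cvtColor(im,cv2.COLOR_BGR2HSV)
b=((hsv[...,1]>80)&(hsv[...,0]>5)&(hsv[...,0]<25)).astype(np.uint8)*255
k=blob(b,(215,145,340,175));x0,y0,w,h=cv2.boundingRect(k);print(x0,y0,w,h)
B=ray(c,[(x0,y0+4),(x0+w-1,y0+4),(x0+w/2,y0)],.078)[:,:2];print("board L,R,far",B.round(4).tolist(),"midx",B[:2,0].mean())
print("base far corners",ray(c,[(117.5,130),(424,130)],.034)[:,:2].round(4).tolist())
print("base near corners",ray(c,[(131,269),(413,271)],.034)[:,:2].round(4).tolist())
print("plate",ray(c,[(222,172),(344,172),(283,169.5)],.1601)[:,:2].round(4).tolist())
print("handle",ray(c,[(137,215),(154,215)],.084)[:,:2].round(4).tolist())
x,r,o=pose();print(x,r.as_matrix()[:,1])
```

```text
233 157 90 13
board L,R,far [[0.6313, 0.1667], [0.7095, 0.1682], [0.6708, 0.1709]] midx 0.670414341535608
base far corners [[0.5098, 0.1914], [0.8155, 0.1973]]
base near corners [[0.5082, 0.0415], [0.8231, 0.0449]]
plate [[0.6376, 0.1667], [0.7127, 0.1681], [0.6751, 0.169]]
handle [[0.5454, 0.1176], [0.5606, 0.1179]]
[0.67675733 0.11986208 0.16906057] [0.99979801 0.01973842 0.00378708]
```

In the tool's units: 0.015 m is 0.025, -0.003 m is -0.005.

hand_motion:
  plan: "0.0013 -0.005 0 0 0 0 0\n0 0 0.025 0 0 0 0\n0 0 0.025 0 0 0 0\n0 0 0.0167 0 0 0 0\n0 0 0 0 0 0 0"

```text
t: 6.08
eef_pos: [0.6701, 0.1212, 0.122]
eef_rot: [-0.002, 0.7, 0.714, -0.002]
force: [-0.0, -0.4, -4.4]
grip_width: 0.0087
grasp_force: 40.0
```

hand_motion:
  plan: "0 0 0.0133 0 0 0 0\n0 0 0.0133 0 0 0 0\n0 0 0.0083 0 0 0 0\n0 0 0 0 0 0 0\n0 0 0 0 0 0 0"

```text
t: 6.5
eef_pos: [0.672, 0.1215, 0.105]
eef_rot: [-0.0, 0.7, 0.715, -0.0]
force: [0.3, 0.8, -3.3]
grip_width: 0.0085
grasp_force: 40.0
```

```bash
python3 -c "
from h import *
to((.674,.1205,.0956),np.radians(1.0))"
```

```text
shift [-0.001   0.002   0.0094] turn [-0.0009 -0.      0.0036] q6 -0.01 t 6.5
```

In the tool's units: 0.004 m is 0.0067, 0.003 m is 0.005.

hand_motion:
  plan: "0 0.0017 0.0067 0 0 0 0\n0 0 0.005 0 0 0 0\n0 0 0.0033 0 0 0 0\n0 0 0 0 0 0 0\n0 0 0 0 0 0 0"

```text
t: 6.92
eef_pos: [0.6732, 0.1215, 0.0963]
eef_rot: [-0.0, 0.7, 0.714, -0.0]
force: [-0.2, -0.3, -3.5]
grip_width: 0.0088
grasp_force: 40.0
```

hand_motion:
  plan: "0 0 0.0033 0 0 0 0\n0 0 0.0017 0 0 0 0\n0 0 0 0 0 0 0\n0 0 0 0 0 0 0"

```text
t: 7.25
eef_pos: [0.6735, 0.1215, 0.0949]
eef_rot: [0.0, 0.7, 0.715, 0.0]
force: [-4.8, -0.5, 6.2]
grip_width: 0.009
grasp_force: 40.0
```

hand_motion:
  plan: "0 0 0.0017 0 0 0 0\n0 0 0 0 0 0 0\n0 0 0 0 0 0 0\n0 0 0 0 0 0 0\n0 0 0 0 0 0 0"

```text
t: 7.67
eef_pos: [0.6736, 0.1215, 0.0949]
eef_rot: [0.0, 0.7, 0.715, 0.0]
force: [-8.0, -0.9, 9.0]
grip_width: 0.0087
grasp_force: 40.0
```

```bash
python3 -c "
from h import *
to((.674,.1205,.0956),np.radians(1.0));print(pose()[2]['wrist_torque'])"
```

```text
shift [-0.001   0.0004 -0.0007] turn [0.0004 0.0002 0.0037] q6 -0.01 t 7.67
[-0.15549601  1.26192075  0.09519472]
```

In the tool's units: -0.001 m is -0.0017.

hand_motion:
  plan: "0 -0.0017 0.0017 0 0 0 0\n0 -0.0017 0 0 0 0 0\n0 0 0 0 0 0 0\n0 0 0 0 0 0 0\n0 0 0 0 0 0 0"

```text
t: 8.08
eef_pos: [0.6735, 0.1215, 0.0949]
eef_rot: [0.002, 0.7, 0.714, 0.002]
force: [-3.0, 0.4, 8.4]
grip_width: 0.009
grasp_force: 40.0
```

```bash
python3 -c "
from h import *
print(pose()[2]['wrist_torque'])"
```

```text
[-0.04511416  0.39172581 -0.00849045]
```

In the tool's units: -0.001 m is -0.0017, 0.0005 m is 0.0008.

hand_motion:
  plan: "0 -0.0017 0.0008 0 0 0 0\n0 0 0 0 0 0 0\n0 0 0 0 0 0 0\n0 0 0 0 0 0 0.035\n0 0 0 0 0 0 0.035"

```text
t: 8.5
eef_pos: [0.6714, 0.1214, 0.092]
eef_rot: [0.001, 0.7, 0.714, 0.001]
force: [-0.3, -0.4, 0.9]
grip_width: 0.019
grasp_force: 0.0
```

hand_motion:
  plan: "0 0 0 0 0 0 0.035\n0 0 -0.0167 0 0 0 0.035\n0 0 -0.05 0 0 0 0.035\n0 0 -0.0667 0 0 0 0.035\n0 0 -0.0583 0 0 0 0.035"

```text
t: 8.92
eef_pos: [0.6699, 0.1214, 0.2075]
eef_rot: [-0.0, 0.7, 0.714, -0.0]
force: [0.8, 0.5, 1.5]
grip_width: 0.0349
grasp_force: 0.0
```

hand_motion:
  plan: "0 0 0 0 0 0 0.05\n0 0 0 0 0 0 0.05\n0 0 0 0 0 0 0.05\n0 0 0 0 0 0 0.05"

```text
t: 9.25
eef_pos: [0.6692, 0.1213, 0.2039]
eef_rot: [-0.001, 0.7, 0.714, -0.001]
force: [-0.3, 0.2, -0.6]
grip_width: 0.0496
grasp_force: 0.0
```

Run:
```python
from h import *
to((.5535,.1185,.21),np.radians(1.0))
c=bot.camera_info("wrist");im=bot.snapshot("wrist")[...,::-1];cv2.imwrite("pics/w4.png",im)
import pickle;pickle.dump(c,open("w4.pkl","wb"))
```

```text
shift [-0.0004 -0.1157 -0.0057] turn [-0.0034 -0.      0.0035] q6 -0.01 t 9.25
```

View pics/w4.png

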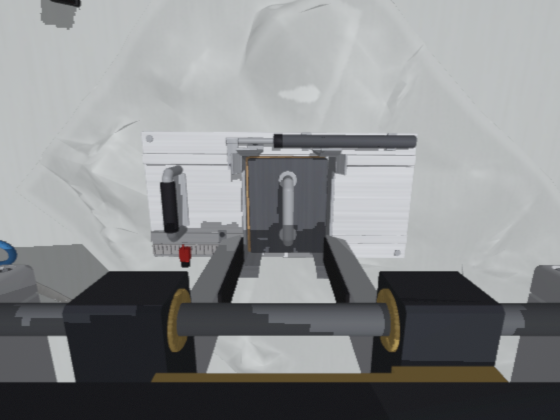

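The plate lies flat in the magazine at columns 247–328, rows 157–253, with a thin strip of board showing on its left and far sides. The handle grip is at about (170,206).

Run:
```python
from h import *
import pickle;c=pickle.load(open("w4.pkl","rb"))
im=cv2.imread("pics/w4.png");g=cv2.cvtColor(im,cv2.COLOR_BGR2GRAY)
h=(g<50).astype(np.uint8)*255
k=blob(h,(155,175,185,240));x,y,w,hh=cv2.boundingRect(k);print(x,y,w,hh)
P=ray(c,k.reshape(-1,2),.084)[:,:2]*1000;print(cv2.minAreaRect(P.astype(np.float32)))
print(ray(c,[(248,200),(329,200),(288,158),(288,253)],.086)[:,:2].round(4).tolist())
print("base",ray(c,[(143,133),(416,134),(152,256),(408,259)],.034)[:,:2].round(4).tolist())
print(np.round(bot.get_obs()["eef_pos"],4))
```

```text
161 182 18 51
((553.4052124023438, 117.56746673583984), (14.12768840789795, 52.15756607055664), 0.866709291934967)
[[0.6334, 0.1275], [0.7143, 0.1292], [0.6724, 0.1698], [0.6747, 0.0718]]
base [[0.5105, 0.1903], [0.815, 0.1955], [0.5084, 0.0433], [0.8238, 0.0463]]
[0.6691 0.1213 0.2036]
```

In the tool's units: -0.03 m is -0.05, -0.0257 m is -0.0428.

hand_motion:
  plan: "0 -0.05 0 0 0 0 0.05\n0 -0.05 0 0 0 0 0.05\n0 -0.05 0 0 0 0 0.05\n-0.0033 -0.0428 0 0 0 0 0.05\n0 0 0 0 0 0 0.05"

```text
t: 9.72
eef_pos: [0.5499, 0.1172, 0.2034]
eef_rot: [-0.002, 0.699, 0.715, -0.002]
force: [-0.1, 0.0, -1.1]
grip_width: 0.0499
grasp_force: 0.0
```

hand_motion:
  plan: "0 0 0 0 0 0 0.05\n0 0 0.0333 0 0 0 0.05\n0 0 0.0333 0 0 0 0.05\n0 0 0 0 0 0 0.05\n0 0 0 0 0 0 0.05"

```text
t: 10.13
eef_pos: [0.5546, 0.1169, 0.1646]
eef_rot: [-0.001, 0.7, 0.714, -0.001]
force: [0.7, 0.4, 0.8]
grip_width: 0.0501
grasp_force: 0.0
```

```bash
python3 -c "
from h import *
to((.5534,.1176,.065),np.radians(1.0))"
```

```text
shift [ 0.0008 -0.0009  0.0996] turn [-0.003  -0.0001  0.0033] q6 -0.01 t 10.13
```

In the tool's units: 0.03 m is 0.05, 0.025 m is 0.0417.

hand_motion:
  plan: "0 0 0.0333 0 0 0 0.05\n0 0 0.05 0 0 0 0.05\n0 0 0.0417 0 0 0 0.05\n0 0 0.025 0 0 0 0.05\n0 0 0.015 0 0 0 0.05"
  grip_n: 40

```text
t: 10.55
eef_pos: [0.5548, 0.1169, 0.0658]
eef_rot: [-0.001, 0.7, 0.714, -0.0]
force: [0.1, 0.7, -0.2]
grip_width: 0.0502
grasp_force: 0.0
```

hand_motion:
  plan: "0 0 0 0 0 0 0.05\n0 0 0 0 0 0 0.05\n0 0 0 0 0 0 0.05\n0 0 0 0 0 0 0.03\n0 0 0 0 0 0 0.03"

```text
t: 10.97
eef_pos: [0.5557, 0.117, 0.0684]
eef_rot: [0.001, 0.7, 0.715, 0.001]
force: [0.4, 0.5, -0.8]
grip_width: 0.0398
grasp_force: 0.0
```

```bash
python3 -c "
from h import *
to((.5534,.1176,.065),np.radians(1.0))"
```

```text
shift [ 0.0007 -0.0022  0.0034] turn [0.0024 0.     0.0036] q6 -0.01 t 10.97
```

In the tool's units: 0.003 m is 0.005, -0.002 m is -0.0033.

hand_motion:
  plan: "0 -0.0033 0.005 0 0 0 0.03\n0 0 0 0 0 0 0.03\n0 0 0 0 0 0 0\n0 0 0 0 0 0 0\n0 0 0 0 0 0 0"
  grip_n: 40

```text
t: 11.38
eef_pos: [0.5532, 0.1169, 0.0641]
eef_rot: [0.001, 0.7, 0.714, 0.001]
force: [1.3, 0.6, -2.8]
grip_width: 0.0139
grasp_force: 40.1
```

hand_motion:
  plan: "0 0 0 0 0 0 0\n0 0 0 0 0 0 0\n0 0 0 0 0 0 0\n0 0 0 0 0 0 0"

```text
t: 11.72
eef_pos: [0.5532, 0.1169, 0.064]
eef_rot: [0.0, 0.7, 0.714, 0.001]
force: [4.1, 0.7, -4.3]
grip_width: 0.0141
grasp_force: 40.0
```

```bash
python3 -c "
from h import *
to((.5054,.1167,.066),np.radians(1.0))"
```

```text
shift [ 0.0008 -0.0478 -0.002 ] turn [ 0.0014 -0.0001  0.0034] q6 -0.01 t 11.72
```

In the tool's units: -0.005 m is -0.0083, -0.004 m is -0.0067.

hand_motion:
  plan: "0 -0.0067 0 0 0 0 0\n0 -0.0083 0 0 0 0 0\n0 -0.0083 0 0 0 0 0\n0 -0.0083 0 0 0 0 0\n0 -0.0083 0 0 0 0 0"

```text
t: 12.13
eef_pos: [0.5305, 0.1166, 0.0641]
eef_rot: [0.002, 0.7, 0.714, 0.002]
force: [11.7, 1.7, -9.4]
grip_width: 0.0136
grasp_force: 40.0
```

hand_motion:
  plan: "0 -0.0083 0 0 0 0 0\n0 -0.0083 0 0 0 0 0\n0 -0.0067 0 0 0 0 0\n0 0 0 0 0 0 0\n0 0 0 0 0 0 0"

```text
t: 12.55
eef_pos: [0.5161, 0.1164, 0.0641]
eef_rot: [0.001, 0.7, 0.714, 0.002]
force: [8.5, 2.5, -7.8]
grip_width: 0.0139
grasp_force: 40.0
```

hand_motion:
  plan: "0 0 0 0 0 0 0\n0 0 0 0 0 0 0\n0 0 0 0 0 0 0"

```text
t: 12.8
eef_pos: [0.5161, 0.1164, 0.0641]
eef_rot: [0.001, 0.7, 0.714, 0.002]
force: [8.8, 2.0, -7.4]
grip_width: 0.0138
grasp_force: 40.0
```

Run:
```python
from h import *
c=bot.camera_info("wrist");im=bot.snapshot("wrist")[...,::-1];cv2.imwrite("pics/w5.png",im)
import pickle;pickle.dump(c,open("w5.pkl","wb"));print(np.round(bot.get_obs()["eef_pos"],4))
ci=cv2.imread("pics/w5.png");ci=np.hstack([cv2.resize(ci,(400,300)),cv2.resize(ci[150:300,200:400],(400,300),interpolation=cv2.INTER_CUBIC)]);cv2.imwrite("pics/w5c.png",ci)
```

```text
[0.5161 0.1164 0.064 ]
```

View pics/w5c.png

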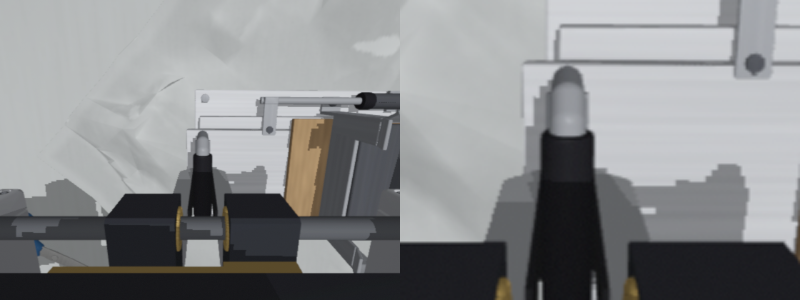

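The board is coming out under the gate and the handle is gripped. The wrist view hides the scale, so I'll check it in the earlier wrist pictures and the fixed cameras.

Run:
```python
from h import *
s=bot.snapshot("scene")[...,::-1];t=bot.snapshot("top")[...,::-1]
cv2.imwrite("pics/s6.png",s);cv2.imwrite("pics/t6.png",t)
f=lambda i,u,v,w,h:cv2.resize(np.ascontiguousarray(i[v:v+h,u:u+w]),(400,300),interpolation=cv2.INTER_CUBIC)
w3=cv2.imread("pics/w3.png");w4=cv2.imread("pics/w4.png")
cv2.imwrite("pics/m6.png",np.vstack([np.hstack([f(w3,125,225,100,75),f(w4,145,210,100,75)]),np.hstack([f(s,230,210,80,60),f(t,230,180,80,60)])]))
```

```text
(no output)
```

View pics/m6.png

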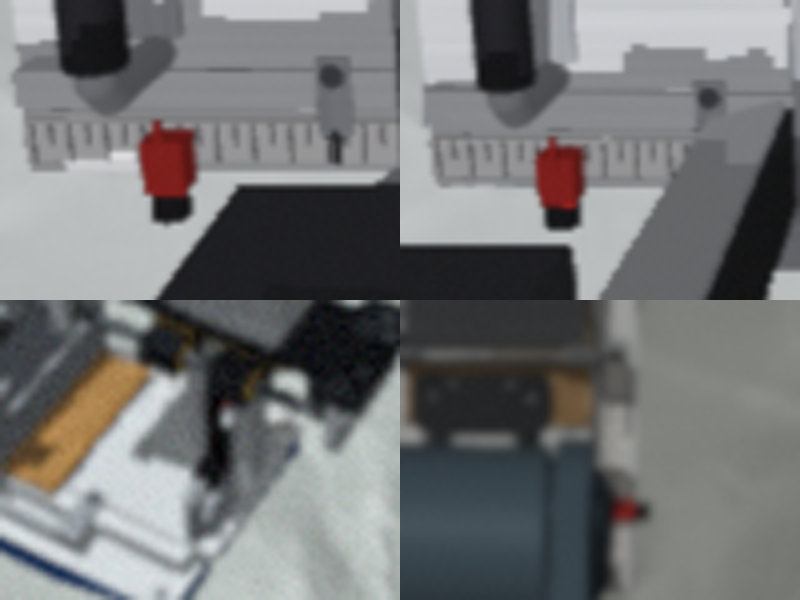

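The w3 crop puts the index tip at (164.3,255.5) and the pointer tip at (208.8,265). The w4 crop puts the index tip at (183,244.5). The arm hides the pointer in both fixed views, so I'll triangulate from the wrist views.

Run:
```python
from h import *
import pickle;C=[pickle.load(open(f"w{i}.pkl","rb")) for i in(2,3,4)]
def tri(obs):
    A=[];b=[]
    for i,uv in obs:
        p=ray(C[i],uv,.0)[0];q=ray(C[i],uv,.1)[0];d=(q-p)/np.linalg.norm(q-p);M=np.eye(3)-np.outer(d,d);A.append(M);b.append(M@p)
    return np.linalg.lstsq(np.vstack(A),np.hstack(b),rcond=None)[0].round(4)
print("idx",tri([(0,(250.9,94)),(1,(164.25,255.5)),(2,(183,244.5))]),"ptr",tri([(0,(292.6,105)),(1,(208.75,265))]))
I={0:(250.9,94),1:(164.25,255.5)};P={0:(292.6,105),1:(208.75,265)}
for z in(.034,.04,.046):
  print(z,[(ray(C[i],P[i],z)-ray(C[i],I[i],z))[0][:2].round(4).tolist() for i in(0,1)])
```

```text
idx [0.5528 0.0649 0.0494] ptr [0.5991 0.0547 0.0492]
0.034 [[0.0484, -0.0107], [0.0486, -0.0104]]
0.04 [[0.0476, -0.0105], [0.0477, -0.0102]]
0.046 [[0.0468, -0.0104], [0.0467, -0.01]]
```

In the tool's units: -0.004 m is -0.0067, -0.0025 m is -0.0042.

hand_motion:
  plan: "0 -0.0067 0 0 0 0 0\n0 -0.0067 0 0 0 0 0\n0 -0.0042 0 0 0 0 0\n0 0 0 0 0 0 0\n0 0 0 0 0 0 0"

```text
t: 13.37
eef_pos: [0.5062, 0.1162, 0.0641]
eef_rot: [0.002, 0.7, 0.714, 0.002]
force: [10.7, 3.1, -9.9]
grip_width: 0.0138
grasp_force: 40.0
```

hand_motion:
  plan: "0 0 0 0 0 0 0\n0 0 0 0 0 0 0\n0 0 0 0 0 0 0\n0 0 0 0 0 0 0\n0 0 0 0 0 0 0"

```text
t: 13.78
eef_pos: [0.5062, 0.1162, 0.0641]
eef_rot: [0.002, 0.7, 0.714, 0.002]
force: [11.1, 2.0, -9.9]
grip_width: 0.0139
grasp_force: 40.0
```

Run:
```python
from h import *
c=bot.camera_info("wrist");im=bot.snapshot("wrist")[...,::-1]
s=bot.snapshot("scene")[...,::-1];t=bot.snapshot("top")[...,::-1];print(np.round(bot.get_obs()["eef_pos"],4))
f=lambda i,u,v,w,h:cv2.resize(np.ascontiguousarray(i[v:v+h,u:u+w]),(400,300),interpolation=cv2.INTER_CUBIC)
cv2.imwrite("pics/m7.png",np.vstack([np.hstack([f(im,0,0,560,420),f(im,360,100,200,150)]),np.hstack([f(s,160,160,160,120),f(t,220,150,80,60)])]))
```

```text
[0.5062 0.1162 0.0641]
```

View pics/m7.png

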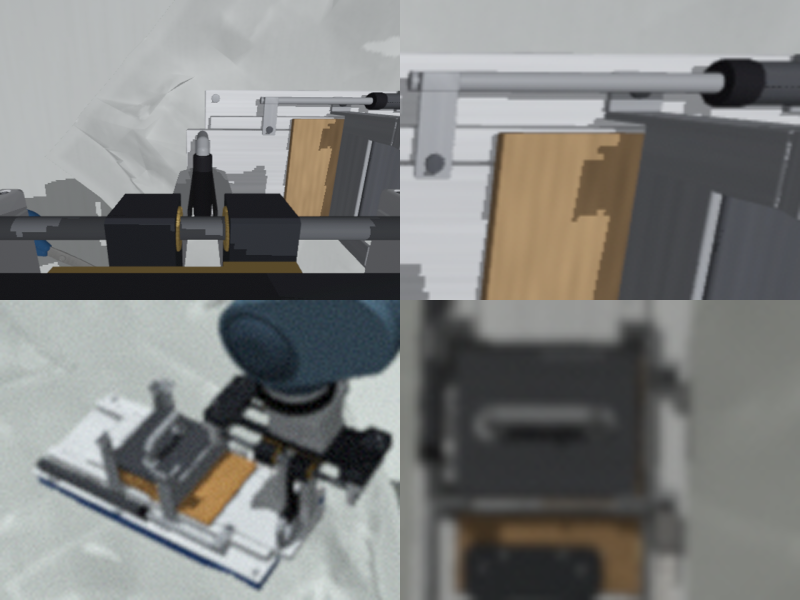

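The final views show the board drawn out flat under the gate and the plate level in the magazine. The handle is still gripped and the slide is out by 47.0 mm, against a measured mark of 46–48 mm.

```bash
python3 -c "
from plant import bot
print(bot.hand_in())"
```

```text
the job is handed in; nothing more can be done
None
```

I handed the job in, with no verdict returned: the plate was pressed down on the stack and let go, and I'm holding the slide by its handle at 47.0 mm, with one board out under the gate. The red index measured 46–48 mm from home; the gripper hid the pointer at the end, so I set that travel from gripper position rather than seeing it meet the mark.

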